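Seat the amber check standard in the photometer

ROBOT

A 7-joint arm with a two-finger parallel gripper is mounted at the origin on the work surface. World frame = base frame: x ahead of the robot, y to its left, z up, the work surface at z = 0. Lengths are in m, angles in rad, forces in N, time in s.
With the tool pointing down it reaches from about 0.4 to 0.875 m from the base axis. Payload 6.5 kg.
Tool frame: the origin (TCP) lies midway between the tips of the shut fingers; the grasp point (between the pads) lies 19 mm behind it; z points along the fingers, y is the line along which they close (so a half turn about z gives the same grasp; the last joint's range is limited). The gripper opens to 85 mm and grips with 20 to 120 N. Pads are 22 mm wide; open, the fingers measure 114 mm over their backs; the gripper's body (76 mm by 85 mm) begins 54 mm behind the grasp point. The pads swing forward as they close: fully open they stand 13 mm farther back than shut.
Start: joints at [-1.318, 0.536, -0.004, 1.538, 0.003, 1.067, -0.071], TCP at [0.204, 0.617, 0.231] pointing down, gripper open.
Joint ranges: [-2.7, 2.7], [-0.37, 2.16], [-1.27, 1.26], [0.24, 2.4], [-1.31, 4.45], [0.19, 1.91], [-2.76, 2.76]. Speed limits (rad/s): [2.39, 2.39, 3.14, 3.14, 3.14, 3.14, 3.14].

INTERFACE

Orientations are given as a rotation vector (axis times angle).
In Python, from cell import state, camera, hand_in gives the robot as it stands. The module is installed in compiled form; this text tells all that it offers.
- The arm moves only by the tool step_arm, never from a script. Its arguments are lists of equal length, an entry for each row: "jaw": the opening, from 0 (shut) to 1 (fully open); "delta_pos": the shift along the tool's x, y, z in m, a list of three; "twist": the turn about the tool's z in degrees. In form: {"jaw": [jaw, ...], "delta_pos": [[dx, dy, dz], ...], "twist": [twist, ...]}. A call has 1 to 20 rows; each row is the pose to reach, as a shift and turn from the pose commanded when the call began, along the tool's axes at that moment; what a row does not reach only later rows make up. A row lasts 1/8 s, in which the tool goes at most 62.5 mm and 10.7 degrees, less where a joint would pass 70% of its speed; a pose out of reach is approached as far as the arm can. A call with a gripper value outside its range is refused whole. The fingers move at their own pace and stop on an object; "squeeze" is the grip in N (left out, the last holds). Time passes only in rows, so rows that repeat a pose let the fingers close. It gives the time, the measured TCP pose, the force, the opening and the grip force at its end, in the units of the state.
- state(): the state, without advancing time (a new reading comes with each control period).
- camera(name): name is "scene" or "side" or "wrist"; returns a dict with "image" (420x560x3 uint8, red, green, blue), "K" (3x3 intrinsics, pixels), "position" and "rotation" of the camera in the world; the wrist camera has in their place "hand_eye" (4x4, takes a point from camera to tool coordinates, whose origin is the TCP and whose axes are the flange's). Camera axes: x right, y up, looking along -z (the intrinsics and any distortion apply to the point x, -y, -z); pixel columns grow to the right and rows downward; lengths in m; the calibration is good to about 2 mm. A picture is of the moment at which its call begins: read the wrist's pose just before it. There is no depth.
- hand_in(): hands the job in; it is judged then, once.
The state is a dict: "time": time; "joint_pos": joint angles; "qvel": joint speeds; "joint_efforts": joint torques, N m; "tool_pos": TCP position; "tcp_rot": TCP orientation; "force": force on the tool from outside, world axes, zero at the start; "moment": the same for the moment, N m; "opening": finger opening in m; "finger_force": force on a finger pad.
Only numpy, scipy, OpenCV 4.12 (cv2) and the standard library are available. Lean on these libraries where they do the work, as an engineer would, in place of code of your own. Each camera call takes 0.05 s, during which the arm holds its last target. There are 200 camera calls.

TASK

Check the bench photometer: take the amber glass cell from the tray, touching it only on its two frosted sides (and its top), and set it in the photometer's sprung well with its clear faces on the light path, front and back, pressing it down gently until you feel it firmly on the floor of the well. Then swing the light cover shut over it without slamming. Never force the glass, and leave the other cells and the red cup as they are.

Things in the scene. Friction and masses are not known exactly. Their poses are not given: they have to be found in the camera images.
- amber_center (a point): centre (29 mm below the top) of the amber solid-glass check cell, an upright block 25 x 25 mm, 58 mm tall, 90 g. The faces looking along its x axis are clear polished amber glass, those along its y axis are frosted white: hold it only by these (25 mm apart). The top is amber with a black line along x, from clear face to clear face. Either end of x may lead.
- amber: the whole amber cell; origin at the centre of its foot. Pressing it with more than 35 N on the well's floor, or jamming it with more than 70 N against the photometer (all contacts added, the ball's squeeze included), breaks the glass.
- amber_clear: the clear amber glass of that cell, its clear faces included: never touched. Origin at the centre of the cell's foot, axes as the cell's.
- green_center (a point): centre of the green cell, the same size; not to be touched or moved.
- blank_center (a point): centre of the colourless cell, the same size; not to be touched or moved.
- tray: shallow metal tray, fixed, 200 (x) x 190 (y) mm, floor 3 mm thick, rim 12 mm high; the three cells stand on its floor, 75 mm or more apart. Origin at the centre of its underside.
- swabcup: red cup, 68 mm across, 85 mm high; a bystander. Origin at the centre of its underside.
- photometer: white bench photometer, fixed, 150 mm wide (y) and 220 mm deep (x), origin on the counter straight below the well; its x axis points away from the keypad and is the light path. Its flat rear deck is 90 mm above the counter, from 75 mm in front of the well (-x) to 36 mm behind it (+x, the rear edge); the keypad panel slopes down towards -x.
- well (a point): centre of the mouth of the square cell well, level with the deck (90 mm above the counter), axes as the photometer's. 26.5 x 26.5 mm, mouth chamfered 2.5 mm, deep enough that a cell fully home stands 19 to 24 mm proud of the deck (see well_floor). Black lines on the deck in front of and behind the well mark the light path (x).
- well_floor: floor of the well; this origin is the bottom of the bore, 44 mm below the mouth, NOT the surface the cell stands on: that is a hard black pad on a height-setting screw, which the last user left anywhere from 34.5 to 38.5 mm below the mouth. It does not move under load; it has to be felt. A cell is home when it bears on the pad (3 N or more while pressed).
- clip (a point): sprung steel ball in the well's +y wall, 14 mm below the mouth, standing 2.5 mm into the well; it presses the cell to the -y wall. The cell does not drop in by itself: it must be pushed past the ball and on down against its drag, some 2 to 6 N (it varies, and is more if the cell is held off centre or skewed), until it meets the hard floor.
- cover (a joint): light cover, a hollow grey hood 68 mm long, 60 wide, 29 tall, hinged along y across the deck's rear edge (at deck height, 36 mm behind the well centre). 0 = shut over the well; it grows as the cover opens up and back; upright at 1.57, stop at 2.2. A stiff hinge keeps it at any angle; 1 to 3 N at its free edge moves it. No latch.
- cover_edge (a point): middle of the cover's free edge on its outer (top) face: 68 mm from the hinge along the cover and 29 mm out from the hinge plane. With the cover shut it lies 32 mm in front of the well centre, 29 mm above the deck. At the start the cover stands open, at 1.6 to 1.8 rad. It is smooth plastic; push it near the free edge.
There are look-alikes about, which are no part of the job. Several things look just like the amber: the one meant starts farthest to the robot's left.

How it is judged:
By the outcome, as a careful person would: the job done as asked, in the order asked, and still so for the second after the job is handed in, with the robot touching nothing.
It also fails if it takes over 64 s, if anything falls off the work surface, if the arm or the gripper's body presses on something with over 40 N, if the wrist force passes 120 N, or if a joint passes its speed limit or range.

## Working session

There is one attempt and no reset: what is moved stays moved. The work goes in short steps, Python scripts to look and compute and a tool call to move; the robot and the scene stay as the last step left them, time stands still between calls to the robot, and variables do not carry over. Pictures are saved under pics/ and viewed, at most 10 in all, crops included, and the job is handed in when it is done.

Besides the shell and the picture viewer there is one more tool, called after "Call:" as name([rows], argument=value, ...), one row to a line, values as JSON. step_arm: Moves the arm, as the interface text tells. Its arguments: {"type":"object","properties":{"jaw":{"type":"array"},"delta_pos":{"type":"array"},"twist":{"type":"array"},"squeeze":{"type":"number"}},"required":["jaw","delta_pos","twist"]}

```bash
mkdir -p pics; cat > h.py <<'E'
import numpy as np, cv2
from cell import state, camera, hand_in
from scipy.spatial.transform import Rotation as R
def grab(n, fn=None):
    s=state(); c=camera(n)
    if n=="wrist":
        T=np.eye(4);T[:3,:3]=R.from_rotvec(s["tcp_rot"]).as_matrix();T[:3,3]=s["tool_pos"]
        M=T@np.array(c["hand_eye"]);c["position"]=M[:3,3];c["rotation"]=M[:3,:3]
    c["position"]=np.array(c["position"]);c["rotation"]=np.array(c["rotation"]);c["K"]=np.array(c["K"])
    if fn: cv2.imwrite("pics/"+fn,c["image"][:,:,::-1])
    return c
def ray(c,u,v):
    d=np.linalg.inv(c["K"])@[u,v,1.]; d=c["rotation"]@[d[0],-d[1],-d[2]]
    return c["position"],d/np.linalg.norm(d)
def onz(c,u,v,z):
    p,d=ray(c,u,v); return p+d*(z-p[2])/d[2]
def proj(c,P):
    q=c["rotation"].T@(np.array(P)-c["position"]); q=c["K"]@[q[0],-q[1],-q[2]]; return q[:2]/q[2]
E
python3 - <<'E'
from h import *
s=state();print(s)
for n in("scene","side","wrist"):
    c=camera(n);print(n,[k for k in c if k!="image"],c["K"],{k:c[k] for k in c if k not in("image","K")}) 
    grab(n,n+"0.png")
E
```

```text
{'time': 0.0, 'joint_pos': array([-1.31823932,  0.53719083, -0.00442581,  1.53886441,  0.00262887,
        1.06731097, -0.07121415]), 'qvel': array([-2.19300721e-03,  5.39331963e-04, -2.92631942e-04,  2.14078085e-04,
        3.08180111e-05, -1.46444545e-03,  8.60059540e-04]), 'joint_efforts': array([-1.31139936e-04, -5.83414257e+01,  1.04868717e+00, -2.59116465e+01,
        1.23013588e-02,  9.44552652e-03, -2.03936520e-05]), 'tool_pos': array([0.20353566, 0.61664334, 0.23040065]), 'tcp_rot': array([-4.98471845e-01, -3.10167177e+00,  2.77094020e-03]), 'force': array([0.27832205, 0.16949793, 0.6625097 ]), 'moment': array([-0.03084017, -0.01887339, -0.01677082]), 'finger_force': 0.0, 'opening': 0.0851159512442514}
scene ['K', 'position', 'rotation'] [[412.98857809   0.         283.14115122]
 [  0.         412.98857809 201.11999338]
 [  0.           0.           1.        ]] {'position': array([0.95966874, 0.26149951, 0.88826008]), 'rotation': array([0.27821776, 0.65540806, 2.20530574])}
side ['K', 'position', 'rotation'] [[501.30858078   0.         275.61898756]
 [  0.         501.30858078 205.14071215]
 [  0.           0.           1.        ]] {'position': array([ 0.56110921, -0.66548902,  0.79033774]), 'rotation': array([ 0.68800177, -0.02141133, -0.10500373])}
wrist ['K', 'hand_eye'] [[318.91733162   0.         278.19624058]
 [  0.         318.91733162 208.3021519 ]
 [  0.           0.           1.        ]] {'hand_eye': array([[-4.46439527e-04,  9.46523404e-01,  3.22634849e-01,
         8.31745307e-02],
       [ 9.99999740e-01,  6.05280963e-04, -3.92001011e-04,
        -2.30903399e-04],
       [-5.66322864e-04,  3.22634590e-01, -9.46523428e-01,
        -1.42360308e-01],
       [ 0.00000000e+00,  0.00000000e+00,  0.00000000e+00,
         1.00000000e+00]])}
```

```bash
sed -i 's/c\["rotation"\]=np.array(c\["rotation"\])/c["rotation"]=np.array(c["rotation"]);c["rotation"]=R.from_rotvec(c["rotation"]).as_matrix() if c["rotation"].ndim==1 else c["rotation"]/' h.py
python3 - <<'E'
import cv2
a=cv2.imread("pics/scene0.png");b=cv2.imread("pics/side0.png")
print(a.shape)
E
```

```text
(420, 560, 3)
```

View pics/scene0.png

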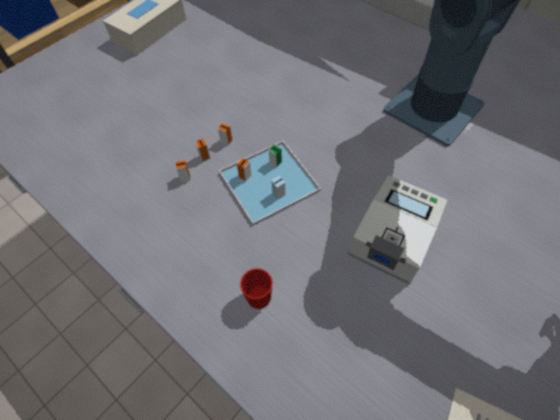

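View pics/side0.png

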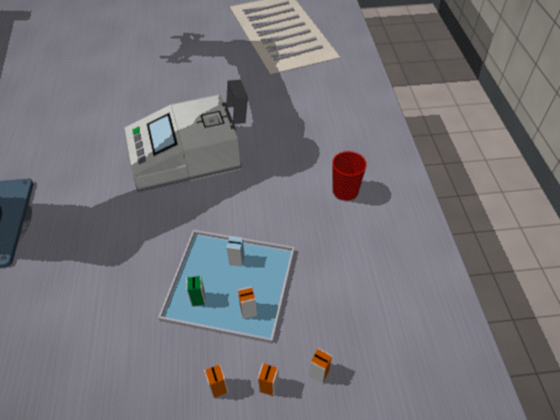

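```bash
python3 - <<'E'
from h import *
for n in("scene","side"):
    c=grab(n); hsv=cv2.cvtColor(c["image"],cv2.COLOR_RGB2HSV)
    print(n, "base",onz(c,*( (440,100) if n=="scene" else (10,220)),0))
    for nm,lo,hi,z in(("orange",(4,150,90),(16,255,255),.061),("green",(50,120,50),(85,255,255),.061),("red",(0,180,60),(3,255,255),.0),("tray",(90,60,100),(105,255,255),.003)):
        m=cv2.inRange(hsv,lo,hi); k,l,st,ce=cv2.connectedComponentsWithStats(m)
        for i in range(1,k):
            if st[i,4]>25: print(nm,st[i],ce[i].round(1),onz(c,*ce[i],z).round(4))
c=grab("scene")
def two(a,b):
    A=[];B=[]
    return a
S=grab("side")
for nm,ps,pd,z in(("well",(391,240),(213,120),.09),("cupTop",(257,284),(349,163),.085),("blanktop",(278,182),(235,243),.061)):
    print(nm,onz(c,*ps,z).round(4),onz(S,*pd,z).round(4))
for n,c,bx in(("scene",c,(350,170,450,290)),("side",S,(120,70,260,195))):
    i=c["image"][bx[1]:bx[3],bx[0]:bx[2],::-1]; cv2.imwrite(f"pics/{n}_ph.png",cv2.resize(i,None,fx=4,fy=4,interpolation=cv2.INTER_CUBIC))
a=cv2.imread("pics/scene_ph.png");b=cv2.imread("pics/side_ph.png")
h=480;o=np.hstack([cv2.resize(x,(400,480)) for x in(a,b)]);cv2.imwrite("pics/ph.png",o)
E
```

```text
scene base [-0.04038486  0.00038166  0.        ]
orange [220 124  11  18  77] [225.9 130.2] [ 0.4956 -0.3614  0.061 ]
orange [197 139   9  10  54] [200.9 143.5] [ 0.5711 -0.3784  0.061 ]
orange [237 159  11  10  60] [242.1 163.2] [ 0.5481 -0.2503  0.061 ]
orange [176 161  10   7  54] [180.7 164. ] [ 0.6506 -0.3678  0.061 ]
green [271 146  10  18  88] [276.9 152.9] [ 0.466  -0.2051  0.061 ]
red [241 270  30  37 719] [256.5 287.1] [ 0.7512 -0.0173  0.    ]
tray [128   0  29  18 251] [142.1   8.3] [ 0.2393 -1.0665  0.003 ]
tray [385  90  27  20 191] [398.9  98.3] [ 0.0355 -0.0963  0.003 ]
tray [433 113  38  31 529] [452.1 127.7] [0.0398 0.083  0.003 ]
tray [ 223  145   93   76 3304] [268.9 183.6] [ 0.5223 -0.1853  0.003 ]
side base [0.08172466 0.00530427 0.        ]
orange [239 288  15  14 127] [245.7 294.4] [ 0.5438 -0.2515  0.061 ]
orange [311 349  20  20 202] [321.4 358.9] [ 0.6498 -0.3734  0.061 ]
orange [206 365  21  32 389] [216.1 380.9] [ 0.4913 -0.3894  0.061 ]
orange [259 364  18  31 350] [266.6 378.9] [ 0.5651 -0.3946  0.061 ]
green [133 128   6   6  27] [135.6 130.4] [0.3338 0.1747 0.061 ]
green [188 276  16  30 326] [195.  290.8] [ 0.4608 -0.2352  0.061 ]
red [ 333  152   33   48 1146] [347.5 174. ] [0.7789 0.0499 0.    ]
tray [  0 179  30  19 435] [ 13.4 188.3] [0.0711 0.0893 0.003 ]
tray [ 164  235  127  103 7761] [230.4 285.4] [ 0.5162 -0.1972  0.003 ]
tray [  0 255   9   9  34] [  4.4 259.9] [ 0.0952 -0.0941  0.003 ]
well [0.5054 0.1589 0.09  ] [0.5034 0.1544 0.09  ]
cupTop [0.7656 0.0056 0.085 ] [0.764  0.0014 0.085 ]
blanktop [ 0.533  -0.1423  0.061 ] [ 0.5318 -0.1464  0.061 ]
```

View pics/ph.png

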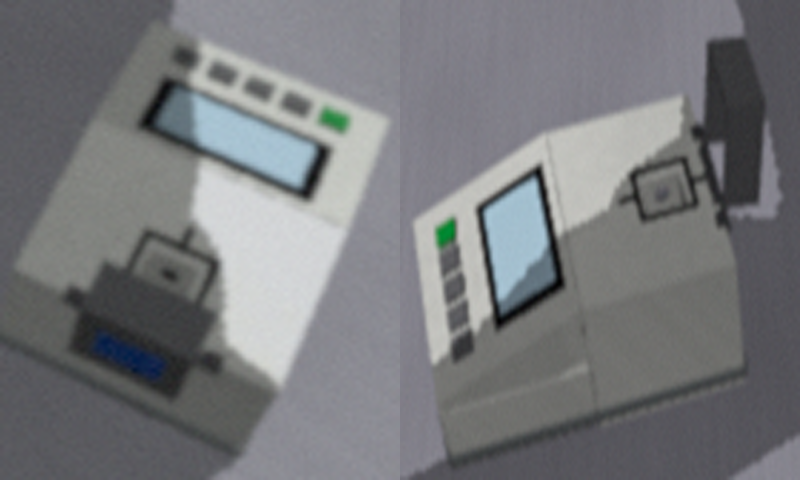

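Call:
step_arm([
  [-0.43, -0.34, 0],
  [-0.43, -0.34, 0],
  [-0.43, -0.34, 0],
  [-0.43, -0.34, 0],
  [-0.43, -0.34, 0],
  [-0.43, -0.34, 0],
  [-0.43, -0.34, 0],
  [-0.43, -0.34, 0],
  [-0.43, -0.34, 0],
  [-0.43, -0.34, 0],
  [-0.43, -0.34, 0],
  [-0.43, -0.34, 0],
], jaw=[1, 1, 1, 1, 1, 1, 1, 1, 1, 1, 1, 1], twist=[0, 0, 0, 0, 0, 0, 0, 0, 0, 0, 0, 0])

```text
time: 2.0
tool_pos: [0.5048, 0.1612, 0.2313]
tcp_rot: [-0.494, -3.102, -0.001]
force: [0.1, -0.6, -0.2]
opening: 0.085
finger_force: 0.0
```

```bash
python3 - <<'E'
from h import *
s=state();print(s["time"],s["tool_pos"],s["tcp_rot"],s["joint_pos"])
c=grab("wrist","w1.png");np.save("w1.npy",np.array([c["position"],*c["rotation"]]))
print(c["position"],proj(c,[.504,.156,.09]))
E
```

```text
2.0 [0.50475731 0.16124392 0.23126463] [-4.94394302e-01 -3.10194399e+00 -8.23472264e-04] [-0.53723961  0.33284887  0.1775723   1.86520563 -0.07188939  0.94979228
  0.92735143]
[0.42568907 0.18679593 0.37367286] [272.61428216 195.53066288]
```

View pics/w1.png

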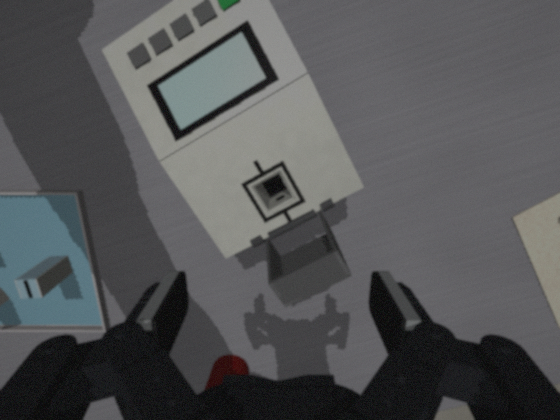

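```bash
python3 - <<'E'
from h import *
s=state(); c=grab("wrist")
g=cv2.cvtColor(c["image"],cv2.COLOR_RGB2GRAY)
m=(g[150:232,225:325]<60).astype(np.uint8)
cs,h=cv2.findContours(m,cv2.RETR_CCOMP,cv2.CHAIN_APPROX_NONE)
for q,hh in zip(cs,h[0]):
    if cv2.contourArea(q)<60: continue
    r=cv2.minAreaRect(q); b=cv2.boxPoints(r)+[225,150]
    P=np.array([onz(c,*p,.09) for p in b]); e=np.diff(np.vstack([P,P[:1]]),axis=0)
    print(hh[3],cv2.contourArea(q),P.mean(0).round(4),np.linalg.norm(e,axis=1).round(4),np.degrees(np.arctan2(e[:,1],e[:,0])).round(1))
for a,b in(((362,187),(230,258)),((306,73),(162,160)),((256,162),(289,220)),((306,73),(362,187))):
    A,B=onz(c,*a,.09),onz(c,*b,.09);d=B-A;print(A.round(4),B.round(4),np.linalg.norm(d).round(4),np.degrees(np.arctan2(d[1],d[0])).round(1))
print("tool x deg",np.degrees(np.arctan2(*R.from_rotvec(s["tcp_rot"]).as_matrix()[[1,0],0])))
E
```

```text
-1 336.5 [0.4965 0.1579 0.09  ] [0.0222 0.018  0.0226 0.0182] [  98.8    8.   -80.6 -173.2]
-1 2194.5 [0.5134 0.1621 0.09  ] [0.0451 0.0888 0.0489 0.0919] [ 109.8   20.1  -66.7 -162.3]
5 1695.0 [0.5014 0.1572 0.09  ] [0.0396 0.0395 0.0412 0.0404] [ 101.6   11.3  -77.2 -170.9]
[0.5219 0.2365 0.09  ] [0.5522 0.0952 0.09  ] 0.1445 -77.9
[0.4132 0.2151 0.09  ] [0.4419 0.0724 0.09  ] 0.1455 -78.6
[0.4698 0.1516 0.09  ] [0.532 0.163 0.09 ] 0.0632 10.4
[0.4132 0.2151 0.09  ] [0.5219 0.2365 0.09  ] 0.1108 11.1
tool x deg 161.8861972550102
```

Call:
step_arm([
  [-0.166, -0.38, 0],
  [-0.166, -0.38, 0],
  [-0.166, -0.38, 0],
  [-0.166, -0.38, 0],
  [-0.166, -0.38, 0],
  [-0.166, -0.38, 0],
  [-0.166, -0.38, 0],
  [-0.166, -0.38, 0],
  [-0.166, -0.38, 0],
], jaw=[1, 1, 1, 1, 1, 1, 1, 1, 1], twist=[0, 0, 0, 0, 0, 0, 0, 0, 0])

```text
time: 3.22
tool_pos: [0.5443, -0.2516, 0.231]
tcp_rot: [-0.496, -3.102, -0.002]
force: [0.2, 0.6, -0.6]
opening: 0.0855
finger_force: 0.0
```

```bash
python3 - <<'E'
from h import *
s=state();print(s["time"],s["tool_pos"],s["tcp_rot"],s["joint_pos"])
c=grab("wrist","w2.png")
print(c["position"],proj(c,[.545,-.251,.061]))
hsv=cv2.cvtColor(c["image"],cv2.COLOR_RGB2HSV)
m=cv2.inRange(hsv,(3,130,70),(18,255,255));k,l,st,ce=cv2.connectedComponentsWithStats(m)
for i in range(1,k):
    if st[i,4]>60: print(st[i],ce[i].round(1),onz(c,*ce[i],.061))
cv2.imwrite("pics/w2b.png",cv2.resize(c["image"][130:270,190:350,::-1],None,fx=4,fy=4))
E
```

```text
3.225 [ 0.54433966 -0.25162113  0.23101331] [-4.95957885e-01 -3.10168171e+00 -1.71993985e-03] [ 0.11791246  0.46358345  0.32734125  1.69288064 -0.17127518  1.01400144
  1.75772647]
[ 0.46528629 -0.22606938  0.37343002] [278.90460633 187.01638546]
[126 155  33  32 522] [143.1 170.6] [ 0.48674389 -0.37397855  0.061     ]
[264 163  29  38 587] [276.7 181.8] [ 0.53918948 -0.25143847  0.061     ]
[157 233  24  19 367] [169.  241.7] [ 0.56570868 -0.381829    0.061     ]
[197 266  29  45 696] [211.5 287.8] [ 0.63297673 -0.360077    0.061     ]
```

View pics/w2.png

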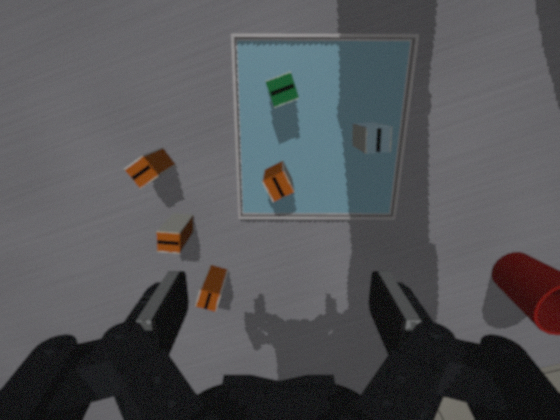

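```bash
python3 - <<'E'
from h import *
s=state();i=cv2.imread("pics/w2.png")[:,:,::-1].copy()
c=grab("wrist");g=cv2.cvtColor(c["image"],cv2.COLOR_RGB2GRAY).astype(float)
hsv=cv2.cvtColor(c["image"],cv2.COLOR_RGB2HSV)
x0,y0=258,156
m=((hsv[y0:208,x0:298,2]<95)&(hsv[y0:208,x0:298,0]<25)).astype(np.uint8)
k,l,st,ce=cv2.connectedComponentsWithStats(m)
for j in range(1,k):
    if st[j,4]<10: continue
    q=np.argwhere(l==j)[:,::-1].astype(np.float32)
    r=cv2.minAreaRect(q); ctr=np.array(r[0])+[x0,y0]
    vx,vy,_,_=cv2.fitLine(q,cv2.DIST_L2,0,.01,.01).ravel()
    L=max(r[1])/2; A,B=onz(c,*(ctr-L*np.array([vx,vy])),.061),onz(c,*(ctr+L*np.array([vx,vy])),.061)
    d=B-A;print(st[j],ctr,onz(c,*ctr,.061).round(4),np.linalg.norm(d).round(4),np.degrees(np.arctan2(d[1],d[0])))
cv2.imwrite("pics/w2b.png",cv2.resize(c["image"][150:212,245:310,::-1],None,fx=9,fy=9,interpolation=cv2.INTER_CUBIC))
E
```

```text
[  5   6  22  17 176] [272.09651661 169.46246719] [ 0.5259 -0.2513  0.061 ] 0.0231 101.39417177794424
[13 21 13 23 94] [277.53861618 187.41386414] [ 0.5451 -0.2519  0.061 ] 0.0243 6.426548588670495
```

View pics/w2b.png

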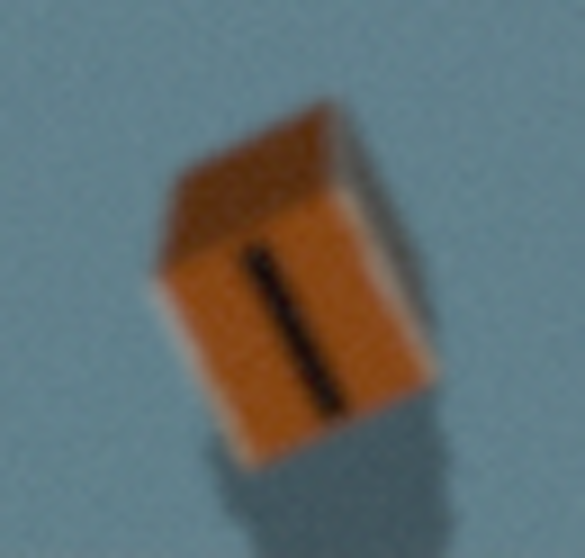

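Call:
step_arm([
  [-0.001, 0, 0.04],
  [-0.001, 0, 0.08],
  [-0.001, 0, 0.11],
  [-0.001, 0, 0.14],
  [-0.001, 0, 0.165],
  [-0.001, 0, 0.186],
  [-0.001, 0, 0.186],
  [-0.001, 0, 0.186],
  [-0.001, 0, 0.186],
  [-0.001, 0, 0.186],
  [-0.001, 0, 0.186],
  [-0.001, 0, 0.186],
  [-0.001, 0, 0.186],
], jaw=[0.65, 0.65, 0.65, 0.65, 0.65, 0.65, 0.65, 0.65, 0.3, 0.2, 0.2, 0.2, 0.2], twist=[-9, -18, -24.5, -24.5, -24.5, -24.5, -24.5, -24.5, -24.5, -24.5, -24.5, -24.5, -24.5], squeeze=40)

```text
time: 4.95
tool_pos: [0.5458, -0.2537, 0.0463]
tcp_rot: [-0.171, 3.135, -0.001]
force: [-1.3, 1.8, 5.2]
opening: 0.0237
finger_force: 40.8
```

```bash
python3 - <<'E'
from h import *
s=state();print(s)
c=grab("wrist","w3.png")
E
```

```text
{'time': 4.95, 'joint_pos': array([ 0.23946093,  0.70837512,  0.16695147,  1.78615173, -0.17766854,
        0.66005533,  2.18712017]), 'qvel': array([ 1.25800792e-04,  9.98156812e-04,  8.33127815e-05,  2.58823788e-04,
       -6.71511259e-04,  1.99746382e-03, -2.56427117e-04]), 'joint_efforts': array([ 3.26546291e-01, -5.49936354e+01,  4.53563601e+00, -1.68240398e+01,
        9.75232967e-02, -3.42841158e-01,  1.07251009e-02]), 'tool_pos': array([ 0.54576799, -0.25374118,  0.04627522]), 'tcp_rot': array([-1.70801767e-01,  3.13539681e+00, -6.51266982e-04]), 'force': array([-1.33320866,  1.81109415,  5.2395844 ]), 'moment': array([0.17188984, 0.1514252 , 0.03295326]), 'finger_force': 40.83008884917945, 'opening': 0.023703944973300656}
```

View pics/w3.png

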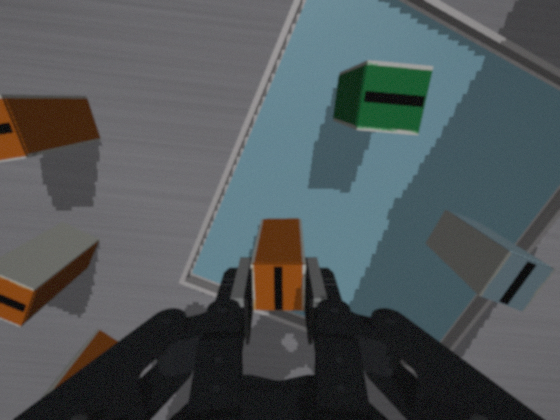

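Call:
step_arm([
  [0, 0, -0.02],
  [0, 0, -0.06],
  [0, 0, -0.11],
  [0, 0.02, -0.15],
  [0, 0.07, -0.155],
  [0, 0.12, -0.155],
  [-0.002, 0.17, -0.155],
  [-0.003, 0.22, -0.155],
  [-0.004, 0.27, -0.155],
  [-0.005, 0.32, -0.15],
  [-0.005, 0.355, -0.14],
  [-0.005, 0.368, -0.13],
  [-0.005, 0.368, -0.13],
  [-0.005, 0.368, -0.13],
], jaw=[0.2, 0.2, 0.2, 0.2, 0.2, 0.2, 0.2, 0.2, 0.2, 0.2, 0.2, 0.2, 0.2, 0.2], twist=[0, 0, 0, -2, -5, -5, -5, -5, -5, -5, -5, -5, -5, -5])

```text
time: 6.75
tool_pos: [0.5105, 0.1107, 0.1757]
tcp_rot: [-0.304, 3.126, -0.002]
force: [0.6, 0.4, -0.8]
opening: 0.0242
finger_force: 40.1
```

```bash
python3 - <<'E'
from h import *
s=state();print(s["time"],s["tool_pos"],s["tcp_rot"],s["force"],s["opening"])
c=grab("wrist","w4.png");print(proj(c,[.5014,.1572,.09]))
E
```

```text
6.75 [0.51048199 0.11072915 0.17569795] [-3.03509808e-01  3.12649860e+00 -1.59888272e-03] [ 0.57740924  0.36321869 -0.84033683] 0.024248505208970494
[340.68508127 215.0928698 ]
```

View pics/w4.png

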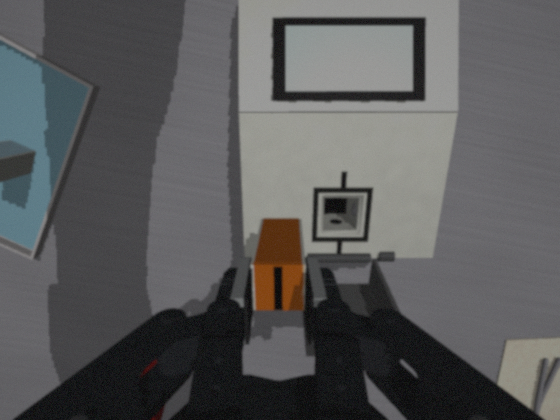

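```bash
python3 - <<'E'
from h import *
s=state();c=grab("wrist");I=c["image"];g=cv2.cvtColor(I,cv2.COLOR_RGB2GRAY)
def rep(n,b,z):
    P=np.array([onz(c,*p,z) for p in b]);e=np.roll(P,-1,0)-P
    print(n,b.round(1).tolist(),P.mean(0).round(4),np.linalg.norm(e,axis=1).round(4),(np.degrees(np.arctan2(e[:,1],e[:,0]))%90).round(1));return P.mean(0)
x0,y0,x1,y1=300,165,385,250
m=(g[y0:y1,x0:x1]<70).astype(np.uint8)
cs,h=cv2.findContours(m,cv2.RETR_CCOMP,cv2.CHAIN_APPROX_NONE)
for q,hh in zip(cs,h[0]):
    if cv2.contourArea(q)>500: w=rep(("hole" if hh[3]>=0 else "outer"),cv2.boxPoints(cv2.minAreaRect(q))+[x0,y0],.09)
hsv=cv2.cvtColor(I,cv2.COLOR_RGB2HSV)
zt=s["tool_pos"][2]+.0147
bl=((g[262:312,266:292]<45)).astype(np.uint8);k,l,st,ce=cv2.connectedComponentsWithStats(bl)
for j in range(1,k):
    if st[j,4]>40: 
        q=np.argwhere(l==j)[:,::-1].astype(np.float32); rep("line",cv2.boxPoints(cv2.minAreaRect(q))+[266,262],zt)
col=I[215:320,268,:].astype(int);print("col268 R",col[::1,0].tolist())
for r in(272,290,304): print(r,I[r,244:312,0].tolist())
Rm=R.from_rotvec(s["tcp_rot"]).as_matrix();print(Rm.round(4).tolist(),s["tool_pos"])
E
```

```text
outer [[321.4, 222.5], [324.4, 195.5], [357.0, 199.1], [354.0, 226.1]] [0.4986 0.1554 0.09  ] [0.0216 0.0247 0.0218 0.0254] [7.6 4.5 9.5 4.3]
outer [[311.4, 247.8], [314.9, 170.6], [372.0, 173.2], [368.5, 250.4]] [0.4991 0.1574 0.09  ] [0.0619 0.0417 0.0623 0.0453] [10.6  8.4 13.9  8.2]
hole [[315.0, 238.0], [315.0, 191.0], [368.0, 191.0], [368.0, 238.0]] [0.5014 0.1579 0.09  ] [0.0381 0.0393 0.0382 0.0414] [13.2 11.1 16.3 11.1]
line [[273.3, 267.0], [281.0, 266.9], [282.0, 309.0], [274.3, 309.2]] [0.5101 0.1103 0.1905] [0.0035 0.0225 0.0037 0.0225] [12.7 12.5 12.8 12. ]
col268 R [151, 146, 137, 119, 100, 86, 87, 88, 86, 91, 88, 90, 90, 88, 89, 89, 90, 88, 92, 88, 88, 89, 88, 89, 87, 86, 86, 88, 90, 91, 90, 87, 88, 89, 86, 91, 86, 89, 87, 87, 86, 87, 89, 87, 90, 88, 92, 95, 102, 113, 127, 130, 134, 133, 131, 130, 130, 132, 134, 132, 134, 134, 131, 133, 132, 133, 135, 133, 138, 133, 135, 135, 133, 135, 132, 134, 132, 134, 136, 134, 134, 132, 133, 131, 132, 133, 132, 134, 130, 132, 134, 132, 132, 130, 123, 98, 81, 74, 70, 70, 71, 71, 69, 70, 70]
272 [74, 73, 70, 60, 46, 23, 42, 76, 112
[... 315 characters left out ...]
, 99, 130, 141, 138, 133, 132, 134, 131, 133, 134, 131, 132, 131, 130, 134, 133, 134, 134, 134, 132, 128, 109, 70, 32, 17, 11, 15, 15, 19, 54, 93, 121, 132, 134, 137, 136, 132, 133, 133, 130, 124, 107, 100, 103, 104, 98, 93, 89, 93, 90, 91, 89, 80, 52, 25, 10, 19, 14, 12, 32]
304 [58, 39, 32, 27, 24, 16, 26, 39, 73, 115, 137, 138, 137, 133, 134, 131, 132, 132, 133, 134, 134, 134, 133, 134, 132, 135, 134, 130, 130, 111, 80, 39, 11, 10, 10, 24, 20, 49, 91, 120, 131, 131, 133, 134, 126, 118, 104, 90, 89, 90, 93, 88, 91, 92, 92, 90, 90, 93, 92, 80, 57, 30, 11, 10, 18, 17, 21, 18]
[[-0.9814, -0.1921, 0.0007], [-0.1921, 0.9814, -0.0007], [-0.0006, -0.0009, -1.0]] [0.5105839  0.11081284 0.17576372]
```

Call:
step_arm([
  [-0.001, 0.024, 0],
  [-0.001, 0.048, 0.01],
  [-0.001, 0.048, 0.03],
  [-0.001, 0.048, 0.038],
  [-0.001, 0.048, 0.042],
  [-0.001, 0.048, 0.046],
  [-0.001, 0.048, 0.046],
], jaw=[0.2, 0.2, 0.2, 0.2, 0.2, 0.2, 0.2], twist=[0, 0, 0, 0, 0, 0, 0])

```text
time: 7.72
tool_pos: [0.5033, 0.159, 0.132]
tcp_rot: [-0.305, 3.124, -0.0]
force: [-5.2, -4.1, 20.6]
opening: 0.024
finger_force: 44.3
```

Call:
step_arm([
  [0, 0, -0.005],
  [0.0018, -0.0012, -0.006],
  [0.0018, -0.0012, -0.006],
], jaw=[0.2, 0.2, 0.2], twist=[0, 0, 0])

```text
time: 8.1
tool_pos: [0.5, 0.1583, 0.1353]
tcp_rot: [0.307, -3.126, 0.0]
force: [1.4, 0.1, -0.9]
opening: 0.0239
finger_force: 41.0
```

```bash
python3 - <<'E'
from h import *
s=state();print(s["time"],s["tool_pos"],s["tcp_rot"],s["force"],s["opening"])
c=grab("wrist","w5.png");b=grab("side");print(proj(c,[.5014,.1577,.09]))
A=cv2.resize(c["image"][150:330,190:370],(540,540));
B=cv2.resize(b["image"][70:140,190:260],(260,260),interpolation=cv2.INTER_CUBIC)
o=np.zeros((540,800,3),np.uint8);o[:,:540]=A;o[:260,540:]=B
d=grab("scene");o[270:530,540:]=cv2.resize(d["image"][205:275,360:430],(260,260),interpolation=cv2.INTER_CUBIC)
cv2.imwrite("pics/w5b.png",o[:,:,::-1])
E
```

```text
8.1 [0.4999902  0.15825567 0.1352595 ] [ 3.07031833e-01 -3.12649332e+00  1.40690444e-04] [ 1.37320596  0.10965553 -0.90596348] 0.023904108946236683
[277.16171935 238.58370261]
```

View pics/w5b.png

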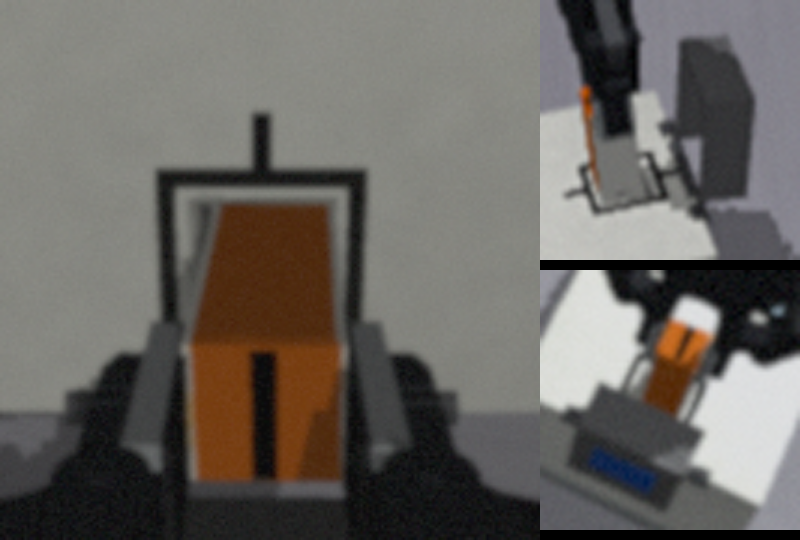

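```bash
python3 - <<'E'
from h import *
for f in("w3","w4","w5"):
    I=cv2.imread(f"pics/{f}.png")[:,:,::-1].astype(int)
    print(f)
    for r in (224,230,240,250,258):
        row=I[r,240:320]; o=(row[:,0]-row[:,2]>40); ix=np.where(o)[0]+240
        print(r,ix.min() if len(ix) else None,ix.max() if len(ix) else None,(ix.min()+ix.max())/2 if len(ix) else None)
    cc=I[205:320,270];print("edge rows", [(205+k,int(v)) for k,v in enumerate(np.diff(cc[:,0])) if abs(v)>9])
s=state();c=grab("wrist");T=s["tool_pos"];Rm=R.from_rotvec(s["tcp_rot"]).as_matrix()
for nm,p in(("footfront L",(-.0125+.025,-.0125,.0433)),("footfront R",(.0125,.0125,.0433)),("topfront L",(.0125,-.0125,-.0147)),("topfront R",(.0125,.0125,-.0147))):
    print(nm,proj(c,T+Rm@np.array(p)).round(1))
g=cv2.cvtColor(c["image"],cv2.COLOR_RGB2GRAY).astype(int)
print("row225",g[225,236:318].tolist());print("row212",g[212,236:318].tolist());print("col255",g[195:235,255].tolist());print("line row192", g[192,266:290].tolist())
e=0
print("frame fr outer/in at",onz(c,277,207.,.09),onz(c,277,212.5,.09),"pred well-20:",proj(c,[.5014-.0196,.1577-.0038,.09]))
E
```

```text
w3
224 263 298 280.5
230 262 298 280.0
240 259 299 279.0
250 257 300 278.5
258 255 301 278.0
edge rows [(263, 12), (264, 15), (309, -23), (310, -24), (313, 13), (318, -11)]
w4
224 263 298 280.5
230 262 298 280.0
240 259 299 279.0
250 257 300 278.5
258 255 300 277.5
edge rows [(217, -19), (218, -21), (263, 15), (264, 12), (308, -10), (309, -21), (310, -18)]
w5
224 263 298 280.5
230 262 298 280.0
240 260 299 279.5
250 257 299 278.0
258 256 300 278.0
edge rows [(205, -31), (206, -38), (207, -25), (209, 14), (210, 20), (211, 32), (212, 36), (213, 10), (214, -11), (215, -18), (216, -20), (264, 10), (309, -21), (310, -17), (316, -24), (317, 10)]
footfront L [258.4 219.6]
footfront R [298.5 219.6]
topfront L [250.9 265.5]
topfront R [306.4 265.5]
row225 [134, 135, 132, 131, 130, 108, 73, 41, 25, 23, 33, 58, 98, 121, 130, 129, 119, 109, 100, 89, 68, 57, 63, 70, 77, 81, 72, 61, 47, 54, 51, 54, 50, 46, 51, 46, 52, 54, 47, 46, 51, 49, 52, 45, 47, 50, 52, 48, 49, 48, 45, 46, 48, 51, 52, 51, 51, 49, 48, 51, 55, 53, 56, 72, 82, 100, 114, 122, 109, 83, 48, 28, 20, 34, 55, 91, 121, 131, 132, 134, 133, 133]
row212 [133, 134, 136, 133, 122, 96, 58, 34, 19, 30, 34, 56, 74, 88, 91, 88, 89, 88, 90, 87, 89, 88, 92, 90, 91, 92, 90, 89, 91, 90, 93, 92, 90, 87, 92, 89, 90, 91, 87, 88, 88, 90, 90, 89, 90, 88, 85, 91, 88, 89, 88, 90, 89, 89, 88, 89, 89, 91, 90, 89, 91, 90, 88, 91, 86, 87, 89, 89, 86, 73, 42, 30, 28, 27, 41, 69, 103, 122, 132, 134, 134, 136]
col255 [137, 135, 134, 137, 135, 133, 135, 136, 135, 130, 119, 86, 47, 34, 28, 26, 50, 87, 122, 132, 123, 107, 95, 88, 85, 84, 83, 87, 85, 90, 89, 82, 79, 78, 80, 78, 79, 77, 72, 74]
line row192 [135, 135, 136, 135, 137, 136, 120, 94, 56, 31, 16, 24, 31, 72, 103, 127, 134, 136, 137, 137, 137, 137, 138, 141]
frame fr outer/in at [0.48026122 0.15369921 0.09      ] [0.48381225 0.15439879 0.09      ] pred well-20: [276.8384469  209.36104394]
```

Call:
step_arm([
  [-0.0018, -0.0027, 0],
  [-0.0018, -0.0027, 0.002],
  [-0.0018, -0.0027, 0.005],
  [-0.0018, -0.0027, 0.008],
  [-0.0018, -0.0027, 0.008],
], jaw=[0.2, 0.2, 0.2, 0.2, 0.2], twist=[0, 0, 0, 0, 0])

```text
time: 8.93
tool_pos: [0.5024, 0.1562, 0.1271]
tcp_rot: [-0.308, 3.126, -0.0]
force: [0.4, 0.4, -2.1]
opening: 0.024
finger_force: 40.9
```

Call:
step_arm([
  [0, 0, 0.003],
  [0, 0, 0.005],
  [0, 0, 0.007],
  [0, 0, 0.007],
], jaw=[0.2, 0.2, 0.2, 0.2], twist=[0, 0, 0, 0])

```text
time: 9.43
tool_pos: [0.5025, 0.1557, 0.1201]
tcp_rot: [-0.307, 3.126, -0.001]
force: [0.7, -2.0, 0.4]
opening: 0.0242
finger_force: 40.7
```

Call:
step_arm([
  [0, 0, 0.002],
  [0, 0, 0.004],
  [0, 0, 0.006],
  [0, 0, 0.008],
  [0, 0, 0.008],
], jaw=[0.2, 0.2, 0.2, 0.2, 0.2], twist=[0, 0, 0, 0, 0])

```text
time: 10.05
tool_pos: [0.5021, 0.156, 0.1119]
tcp_rot: [0.308, -3.126, 0.001]
force: [2.1, -4.7, -2.6]
opening: 0.0238
finger_force: 39.2
```

Call:
step_arm([
  [0, 0, 0],
  [0, 0, 0],
  [0, 0, -0.02],
  [0, 0, -0.04],
  [0, 0, -0.04],
  [0, 0, -0.04],
  [0, 0, -0.04],
  [0, 0, -0.04],
  [0, 0, -0.04],
], jaw=[0.35, 0.5, 0.5, 0.5, 0.3, 0, 0, 0, 0], twist=[0, 0, 0, 0, 0, 0, 0, 0, 0], squeeze=20)

```text
time: 11.18
tool_pos: [0.5023, 0.1562, 0.152]
tcp_rot: [0.307, -3.126, 0.0]
force: [-0.3, -1.2, 0.3]
opening: 0.0001
finger_force: 0.0
```

```bash
python3 - <<'E'
from h import *
s=state();print(s["time"],s["tool_pos"],s["force"],s["opening"])
c=grab("wrist","w6.png");b=grab("side")
A=cv2.resize(c["image"][150:330,190:370],(540,540));
B=cv2.resize(b["image"][70:140,190:260],(260,260),interpolation=cv2.INTER_CUBIC)
o=np.zeros((540,800,3),np.uint8);o[:,:540]=A;o[:260,540:]=B
d=grab("scene");o[270:530,540:]=cv2.resize(d["image"][205:275,360:430],(260,260),interpolation=cv2.INTER_CUBIC)
cv2.imwrite("pics/w6b.png",o[:,:,::-1])
E
```

```text
11.175 [0.50225853 0.15616507 0.15200395] [-0.2556553  -1.19520964  0.28090247] 6.775209542875286e-05
```

View pics/w6b.png

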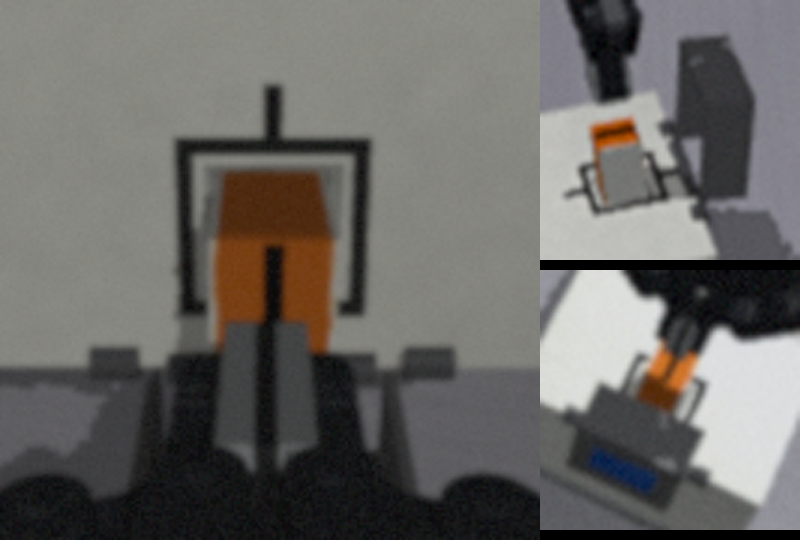

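Call:
step_arm([
  [0, 0, 0.012],
  [0, 0, 0.022],
  [0, 0, 0.025],
  [0, 0, 0.027],
  [0, 0, 0.029],
  [0, 0, 0.031],
  [0, 0, 0.033],
  [0, 0, 0.035],
  [0, 0, 0.036],
  [0, 0, 0.036],
], jaw=[0, 0, 0, 0, 0, 0, 0, 0, 0, 0], twist=[0, 0, 0, 0, 0, 0, 0, 0, 0, 0])

```text
time: 12.58
tool_pos: [0.5021, 0.1565, 0.116]
tcp_rot: [0.308, -3.126, -0.0]
force: [-0.1, 0.1, -0.1]
opening: 0.0003
finger_force: 0.0
```

Call:
step_arm([
  [0, 0, 0.001],
  [0, 0, 0.002],
  [0, 0, 0.003],
], jaw=[0, 0, 0], twist=[0, 0, 0])

```text
time: 12.95
tool_pos: [0.5024, 0.1565, 0.1134]
tcp_rot: [-0.308, 3.126, 0.001]
force: [-1.1, 0.8, 2.7]
opening: -0.0001
finger_force: 1.6
```

```bash
python3 - <<'E'
from h import *
s=state();print(s["time"],s["tool_pos"],s["force"],s["opening"])
c=grab("wrist","w7.png");b=grab("side");d=grab("scene")
I=c["image"].astype(int);print([(180+k,int(v)) for k,v in enumerate(np.diff(I[180:320,262,0])) if abs(v)>9])
E
```

```text
12.95 [0.50240878 0.15654218 0.11340028] [-1.0699531   0.83544396  2.72580549] -5.197601933743835e-05
[(213, -16), (214, -25), (215, -40), (216, -19), (219, 13), (220, 29), (221, 32), (222, 25), (225, -18), (226, -12), (227, -11), (251, 12), (261, -14), (266, -14), (267, -15), (299, -20), (307, 10), (311, -15), (312, 13)]
```

Call:
step_arm([
  [0, 0, 0.0005],
  [0, 0, 0.001],
], jaw=[0, 0], twist=[0, 0])

```text
time: 13.35
tool_pos: [0.5024, 0.1565, 0.1124]
tcp_rot: [-0.308, 3.126, 0.001]
force: [-0.3, 1.3, 3.0]
opening: -0.0
finger_force: 1.6
```

Call:
step_arm([
  [0, 0, 0.0005],
  [0, 0, 0.001],
], jaw=[0, 0], twist=[0, 0])

```text
time: 13.6
tool_pos: [0.5024, 0.1565, 0.1121]
tcp_rot: [0.308, -3.126, -0.001]
force: [-4.3, 0.7, 16.3]
opening: 0.0001
finger_force: 8.2
```

Call:
step_arm([
  [0, 0, 0.0002],
  [0, 0, 0.0002],
], jaw=[0, 0], twist=[0, 0])

```text
time: 13.85
tool_pos: [0.5024, 0.1565, 0.1121]
tcp_rot: [-0.308, 3.126, 0.001]
force: [-4.3, 0.6, 14.3]
opening: -0.0001
finger_force: 7.3
```

Call:
step_arm([
  [0, 0, -0.01],
  [0, 0, -0.04],
  [0, 0, -0.08],
  [0, 0, -0.095],
  [-0.05, 0, -0.095],
  [-0.1, 0, -0.095],
  [-0.102, 0, -0.095],
  [-0.102, 0, -0.06],
  [-0.102, 0, -0.035],
  [-0.102, 0, -0.035],
], jaw=[0, 0, 0, 0, 0, 0, 0, 0, 0, 0], twist=[0, 0, 0, 0, 0, 0, 0, 0, 0, 0])

```text
time: 15.1
tool_pos: [0.5998, 0.1752, 0.1436]
tcp_rot: [0.307, -3.121, 0.002]
force: [0.4, -0.8, -0.4]
opening: 0.0004
finger_force: 0.0
```

```bash
python3 - <<'E'
from h import *
s=state();print(s["time"],s["tool_pos"],s["force"],s["opening"])
b=grab("side");d=grab("scene")
A=cv2.resize(b["image"][60:140,190:270],(400,400),interpolation=cv2.INTER_CUBIC)
B=cv2.resize(d["image"][205:285,350:430],(400,400),interpolation=cv2.INTER_CUBIC)
cv2.imwrite("pics/c1.png",np.hstack([A,B])[:,:,::-1])
E
```

```text
15.1 [0.59979408 0.17519081 0.14361774] [ 0.41441526 -0.77363308 -0.37440189] 0.0003530839504488261
```

View pics/c1.png

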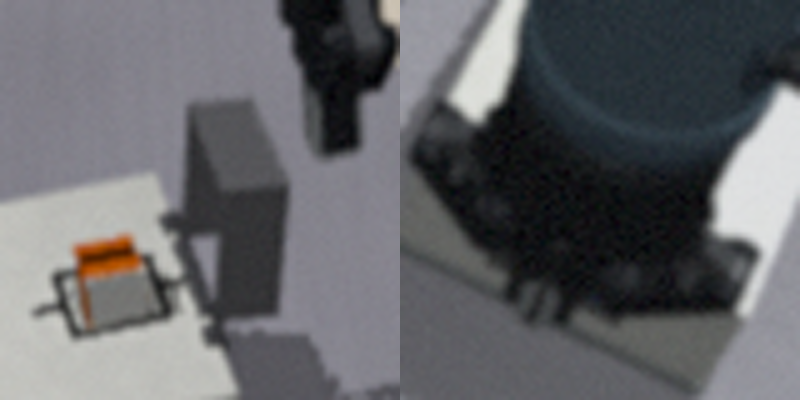

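Call:
step_arm([
  [0.01, 0, -0.002],
  [0.016, 0, -0.003],
  [0.022, 0, -0.005],
  [0.028, 0, -0.006],
  [0.035, 0, -0.009],
  [0.041, 0, -0.011],
  [0.048, 0, -0.012],
  [0.0545, 0, -0.0125],
  [0.061, 0, -0.012],
], jaw=[0, 0, 0, 0, 0, 0, 0, 0, 0], twist=[0, 0, 0, 0, 0, 0, 0, 0, 0])

```text
time: 16.32
tool_pos: [0.5421, 0.1642, 0.1582]
tcp_rot: [0.308, -3.126, -0.0]
force: [1.2, 0.8, 2.2]
opening: -0.0002
finger_force: 1.1
```

Call:
step_arm([
  [0.0065, 0, 0.002],
  [0.013, 0, 0.004],
  [0.019, 0, 0.006],
  [0.025, 0, 0.009],
  [0.031, 0, 0.013],
  [0.036, 0, 0.017],
  [0.041, 0, 0.022],
  [0.043, 0, 0.0245],
], jaw=[0, 0, 0, 0, 0, 0, 0, 0], twist=[0, 0, 0, 0, 0, 0, 0, 0])

```text
time: 17.32
tool_pos: [0.4997, 0.1557, 0.133]
tcp_rot: [0.308, -3.125, 0.0]
force: [-0.6, 0.3, 1.1]
opening: 0.0003
finger_force: 0.8
```

Call:
step_arm([
  [0.002, 0, 0.0025],
  [0.004, 0, 0.005],
  [0.006, 0, 0.0075],
  [0.008, 0, 0.01],
  [0.009, 0, 0.0115],
], jaw=[0, 0, 0, 0, 0], twist=[0, 0, 0, 0, 0])

```text
time: 17.95
tool_pos: [0.4916, 0.1541, 0.122]
tcp_rot: [-0.307, 3.126, 0.0]
force: [0.7, 0.2, -0.1]
opening: 0.0001
finger_force: 0.4
```

Call:
step_arm([
  [0.001, 0, 0.001],
  [0.002, 0, 0.002],
  [0.002, 0, 0.003],
], jaw=[0, 0, 0], twist=[0, 0, 0])

```text
time: 18.32
tool_pos: [0.4893, 0.1536, 0.119]
tcp_rot: [0.308, -3.126, 0.0]
force: [-1.5, -0.3, 5.7]
opening: -0.0001
finger_force: 3.8
```

Call:
step_arm([
  [0, 0, 0.0004],
  [0, 0, 0.0006],
], jaw=[0, 0], twist=[0, 0])

```text
time: 18.58
tool_pos: [0.4893, 0.1536, 0.119]
tcp_rot: [0.307, -3.126, 0.0]
force: [-4.1, -0.1, 10.0]
opening: -0.0001
finger_force: 5.0
```

Call:
step_arm([
  [0, 0, -0.01],
  [0, 0, -0.05],
  [0, 0, -0.1],
  [0, 0, -0.13],
  [0, 0, -0.13],
], jaw=[0, 0, 0, 0, 0], twist=[0, 0, 0, 0, 0])

```text
time: 19.2
tool_pos: [0.4913, 0.1542, 0.2513]
tcp_rot: [-0.307, 3.121, 0.003]
force: [0.7, 0.3, -0.9]
opening: 0.0001
finger_force: 0.0
```

```bash
python3 - <<'E'
from h import *
s=state();print(s["time"],s["tool_pos"],s["force"])
c=grab("wrist","end.png");g=cv2.cvtColor(c["image"],cv2.COLOR_RGB2GRAY)
w=np.array([.5016,.157]);a=np.radians(11.3);ex=np.array([np.cos(a),np.sin(a)]);ey=np.array([-ex[1],ex[0]])
def v(x,y,z):
    u=proj(c,[*(w+ex*x+ey*y),z]);u=u.round().astype(int);return u.tolist(),int(g[u[1],u[0]])
for x in(-.045,-.038,-.028,-.015,0,.015,.03): print(x,v(x,0,.119 if x>-.033 else .09))
for y in(-.04,-.034,-.026,.026,.034,.04): print("y",y,v(-.02,y,.119))
b=grab("side");hsv=cv2.cvtColor(b["image"],cv2.COLOR_RGB2HSV)
for lo,hi in(((4,150,90),(16,255,255)),((50,120,50),(85,255,255)),((0,180,60),(3,255,255))):
    k,l,st,ce=cv2.connectedComponentsWithStats(cv2.inRange(hsv,lo,hi));print([ce[i].round(1).tolist() for i in range(1,k) if st[i,4]>25])
E
```

```text
19.2 [0.49125205 0.15424895 0.25125042] [ 0.65492354  0.27253402 -0.9369014 ]
-0.045 ([279, 153], 149)
-0.038 ([279, 160], 151)
-0.028 ([279, 178], 74)
-0.015 ([279, 192], 75)
0 ([279, 208], 62)
0.015 ([279, 223], 60)
0.03 ([279, 238], 74)
y -0.04 ([234, 187], 148)
y -0.034 ([241, 187], 121)
y -0.026 ([250, 187], 76)
y 0.026 ([308, 187], 76)
y 0.034 ([317, 186], 148)
y 0.04 ([324, 186], 144)
[[321.3, 358.8], [216.1, 380.9], [266.6, 378.9]]
[[135.6, 130.4], [195.0, 290.7]]
[[347.5, 174.3]]
```

The hood is shut over the well where it should be, and the other cells and the cup haven't moved. Handing in.

```bash
python3 -c "
from cell import hand_in
print(hand_in())"
```

```text
the job is handed in; nothing more can be done
None
```

The amber cell is on the well floor, clear faces on the light path (pressed at about 16 N at most, some 22 mm proud of the deck), and the cover is shut. The first try at the well met the mouth off-centre at about 20 N (limit 70 N), so I backed off and re-aligned. The green cell, red cup and stray ambers read unmoved; the blank was not re-measured. I viewed 11 pictures, one over the limit of 10, and handed in at about 19 s.

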